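# Make up the soup tray and the toast tray

## Task

Make up two serving trays from the stock on the worktop. The blue tray gets the stock-cube carton in its oblong well, the small steel-topped shaker in the small round well and the tall wood-topped shaker in the large round well; the wooden tray gets the red-lidded jar in its larger well and the yellow-lidded jar in its smaller one. Everything must stand upright, fully down in its well and let go; knock nothing over and leave the green-lidded jar where it is.

Things in the scene. Friction and masses are not known exactly. Their poses are not given: they have to be found in the camera images.
- stock_carton: Small upright carton, light with an orange-red band, 30 (x) x 45 (y) x 58 mm high, 0.12 kg nominal. Origin at the centre of its underside, z up.
- small_shaker: Small white glazed straight-sided shaker with a steel top, round, 36 mm across, 74 mm high, 0.11 kg nominal. Origin at the centre of its underside, z up.
- tall_shaker: Tall white glazed shaker, round body 56 mm across up to 108 mm, above it a collar and wooden top 40 mm across up to 129 mm; 0.33 kg nominal. Grasp the body. Origin at the centre of its underside, z up.
- red_jar: Round jar with a red lid, 54 mm across, 75 mm high, 0.2 kg nominal. Origin at the centre of its underside, z up.
- yellow_jar: Small round jar with a yellow lid, 42 mm across, 60 mm high, 0.12 kg nominal. Origin at the centre of its underside, z up.
- green_jar: Round jar with a green lid, 54 mm across, 75 mm high, loose; it belongs to neither tray and stays where it is. Origin at the centre of its underside, z up.
- soup_tray: Blue tray, fixed, 96 (x) x 264 (y) x 14 mm high, an 18 mm lug at each y end. Origin at the centre of its underside. Three wells on its y axis, floors at z = 8 mm: oblong 46 (x) x 61 (y) mm at y = +85 mm (carton's 45 mm side along the tray's y, either way round); small round, 52 mm across, at y = 0; large round, 72 mm across, at y = -85 mm. About 8 mm of play all round.
- toast_tray: Light wooden tray, fixed, 96 (x) x 184 (y) x 14 mm high, an 18 mm lug at each y end. Origin at the centre of its underside. Two round wells on its y axis, floors at z = 8 mm: larger, 70 mm across, at y = +43 mm; smaller, 58 mm across, at y = -43 mm. About 8 mm of play all round.

How it is judged:
At the end, for the whole second after the job is handed in: Each of the five stands in its own well: within 10 mm of the well's centre along both tray axes, underside 5 to 11 mm above the tray's underside, tilted under 0.1 rad, at rest, not touched by the fingers; the green-lidded jar is within 25 mm of its start (x of stock_carton in the frame of soup_tray between -0.01 and 0.01 m and y of stock_carton in the frame of soup_tray between 0.075 and 0.095 m and z of stock_carton in the frame of soup_tray between 0.005 and 0.011 m and angle between each of stock_carton, small_shaker, tall_shaker, red_jar, yellow_jar's own z axis and vertical below 0.1 rad and linear speed of each of stock_carton, small_shaker, tall_shaker, red_jar, yellow_jar below 0.02 m/s and angular speed of each of stock_carton, small_shaker, tall_shaker, red_jar, yellow_jar below 0.2 rad/s and x of small_shaker in the frame of soup_tray between -0.01 and 0.01 m and y of small_shaker in the frame of soup_tray between -0.01 and 0.01 m and z of small_shaker in the frame of soup_tray between 0.005 and 0.011 m and x of tall_shaker in the frame of soup_tray between -0.01 and 0.01 m and y of tall_shaker in the frame of soup_tray between -0.095 and -0.075 m and z of tall_shaker in the frame of soup_tray between 0.005 and 0.011 m and x of red_jar in the frame of toast_tray between -0.01 and 0.01 m and y of red_jar in the frame of toast_tray between 0.033 and 0.053 m and z of red_jar in the frame of toast_tray between 0.005 and 0.011 m and x of yellow_jar in the frame of toast_tray between -0.01 and 0.01 m and y of yellow_jar in the frame of toast_tray between -0.053 and -0.033 m and z of yellow_jar in the frame of toast_tray between 0.005 and 0.011 m and contact force between each of stock_carton, small_shaker, tall_shaker, red_jar, yellow_jar, green_jar and the fingers below 0.1 N and distance of green_jar from where it was at the start of the episode below 0.025 m).
It fails at once if a carton, shaker or jar is knocked over (tilted more than 0.7 rad) (angle between any of stock_carton, small_shaker, tall_shaker, red_jar, yellow_jar, green_jar's own z axis and vertical above 0.7 rad).
It also fails if it takes over 128 s, if anything falls off the work surface, if the arm or the gripper's body presses on something with over 40 N, if the wrist force passes 120 N, or if a joint passes its speed limit or range.

## Robot

A 7-joint arm with a two-finger parallel gripper is mounted at the origin on a cart in front of the work surface, level with it; the furniture and walls round the work are solid. World frame = base frame: x ahead of the robot, y to its left, z up, the work surface at z = 0. Lengths are in m, angles in rad, forces in N, time in s.
With the tool pointing down it reaches from about 0.4 to 0.85 m from the base axis. Payload 4.5 kg.
Tool frame: the origin (TCP) lies at the very end of the fingers, on their centre line; the grasp point (between the pads) lies 19 mm behind it (r.grip_depth is the z of the grasp point in the tool frame, in m); z points along the fingers, y is the line along which they close (so a half turn about z gives the same grasp; the last joint's range is limited). The gripper opens to 88 mm and grips with 3 to 60 N. Pads are 18 mm wide; open, the fingers measure 123 mm over their backs; the gripper's body (75 mm by 187 mm) begins 45 mm behind the grasp point.
Start: joints at [1.222, 0.689, -0.195, 1.565, 0.157, 0.902, -0.215], TCP at [0.233, -0.58, 0.239] pointing down, gripper open.
Joint ranges: [-3.01, 3.01], [-0.46, 2.08], [-1.47, 1.51], [0.13, 2.56], [-1, 4.14], [0.04, 2.09], [-2.66, 2.66]. Speed limits (rad/s): [2.57, 2.57, 3.14, 3.14, 3.14, 3.14, 3.14].

## Interface

Orientations are given as a unit quaternion [x, y, z, w].
In Python, from plant import r gives the robot as it stands.
- The arm moves only by the shell command python3 steer.py 'ROWS' [FORCE]. ROWS is a JSON list of rows, 1 to 10 of them, each of 7 numbers: the opening from 0.0 (shut) to 1.0 (fully open), then dx, dy, dz in shares of 0.8 m (1.0 is 0.8 m), then a rotation vector rx, ry, rz in normalised numbers (1 is pi/2 rad); each row is the pose to reach, as a shift and turn from the pose commanded when the command began, along the tool's axes at that moment; what a row does not reach only later rows make up. A row lasts 1/10 s, in which the tool goes at most 0.05 m and 0.15 rad, less where a joint would pass 70% of its speed; a pose out of reach is approached as far as the arm can. The fingers move at their own pace and stop on an object; FORCE is the grip in N (left out, the last holds). Time passes only in rows, so rows that do not move let the fingers close. It prints the time, the measured TCP pose, the force, the opening and the grip force at its end. Shift and turn numbers lie between -1 and 1, and a call with a number outside is refused. Input that does not fit is refused with a message, and nothing moves.
- r.get_state(): the state, without advancing time (a new reading comes with each control period).
- r.snapshot(name): name is "side" or "top"; returns the picture (420x560x3 uint8, red, green, blue); there is no depth.
- r.camera_params(name): a dict with "fx", "fy", "cx", "cy" (pixels), "rvec" (rotation vector, rad) and "tvec" (3), from world to camera coordinates, as OpenCV has them. Camera axes: x right, y down, z forward; pixel columns grow to the right and rows downward; lengths in m; the calibration is good to about 2 mm. A picture is of the moment at which its call begins. camera_params takes no time and is no camera call.
- r.finish_job(): hands the job in; it is judged then, once.
The state is a dict: "clock": time; "q": joint angles; "qd": joint speeds; "joint_torque": joint torques, N m; "tool_pos": TCP position; "eef_rot": TCP orientation; "contact_force": force on the tool from outside, world axes, zero at the start; "moment": the same for the moment, N m; "opening": opening from 0.0 (shut) to 1.0 (fully open); "finger_force": force on a finger pad.
Only numpy, scipy, OpenCV 4.12 (cv2) and the standard library are available. Lean on these libraries where they do the work, as an engineer would, in place of code of your own. Each camera call takes 0.05 s, during which the arm holds its last target. There are 200 camera calls.

## Working session

There is one attempt and no reset: what is moved stays moved. The work goes in short steps, Python scripts to look and compute and a shell command to move; the robot and the scene stay as the last step left them, time stands still between calls to the robot, and variables do not carry over. Pictures are saved under pics/ and viewed, at most 14 in all, crops included, and the job is handed in when it is done.

```bash
ls; mkdir -p pics
python3 - <<'E'
from plant import r
import cv2
for n in("top","side"):
    cv2.imwrite(f"pics/{n}0.png",r.snapshot(n)[:,:,::-1]); print(r.camera_params(n))
s=r.get_state();print(s["tool_pos"],s["eef_rot"],s["clock"],s["opening"],r.grip_depth)
E
```

```text
pics
plant.py
steer.py
{'fx': 442.36333492401496, 'fy': 442.36333492401496, 'cx': 290.8350513235559, 'cy': 209.93843173804385, 'rvec': array([ 2.15023425, -2.18491678,  0.05948601]), 'tvec': array([-0.05859877,  0.54222283,  0.93825818])}
{'fx': 421.0451489632912, 'fy': 421.0451489632912, 'cx': 284.0682009247597, 'cy': 211.7633489672314, 'rvec': array([ 0.35645049, -2.72987395,  1.27412473]), 'tvec': array([0.47647148, 0.16628121, 0.82704348])}
[ 0.23319501 -0.5792501   0.23800748] [ 9.81732643e-01  1.90263898e-01 -2.07495458e-04 -7.89964929e-04] 0.1 0.9990173756767211 -0.0187
```

View pics/top0.png

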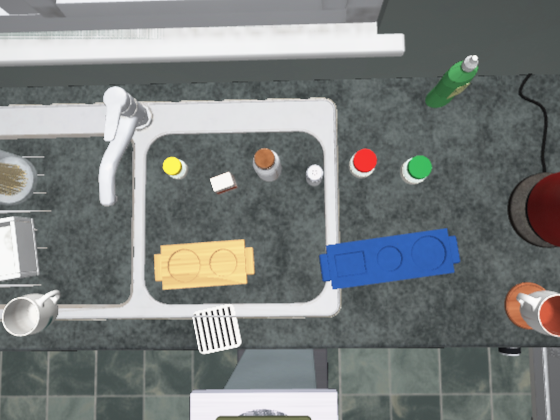

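View pics/side0.png

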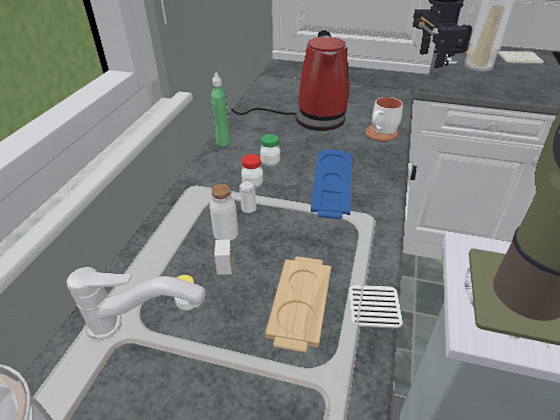

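The top view shows, left to right: yellow lid (173,166), carton (222,183), tall shaker (265,158), small shaker (315,175), red lid (365,160) and green lid (419,167). The wooden tray is around (205,264) and the blue one around (390,258). The side view matches, and the tap stands close to the yellow jar. I'll enlarge both to get exact pixels.

```bash
cat > h.py <<'E'
import numpy as np,cv2
from plant import r
from scipy.spatial.transform import Rotation as R
def cam(n):
    p=r.camera_params(n);K=np.array([[p['fx'],0,p['cx']],[0,p['fy'],p['cy']],[0,0,1]])
    return K,np.array(p['rvec']),np.array(p['tvec'])
def world(n,uv,z):
    K,rv,t=cam(n);M=cv2.Rodrigues(rv)[0];c=-M.T@t
    d=M.T@np.linalg.inv(K)@np.array([*uv,1.]);return c+d*(z-c[2])/d[2]
def pix(n,P):
    K,rv,t=cam(n);return cv2.projectPoints(np.array(P,float).reshape(-1,1,3),rv,t,K,None)[0][:,0]
def snap(n,name,box=None,k=1):
    im=r.snapshot(n)[:,:,::-1].copy()
    if box: x,y,w,h=box; im=im[y:y+h,x:x+w]
    cv2.imwrite(f"pics/{name}.png",cv2.resize(im,None,fx=k,fy=k,interpolation=cv2.INTER_CUBIC))
E
python3 - <<'E'
from h import *
def crop(s,o,x,y,w,h,k):
    im=cv2.imread(f"pics/{s}.png")[y:y+h,x:x+w];im=cv2.resize(im,None,fx=k,fy=k,interpolation=cv2.INTER_CUBIC);cv2.imwrite(f"pics/{o}.png",im)
crop("top0","c1",140,130,200,160,4)
crop("top0","c2",290,130,180,160,4)
for n in("top","side"):
    K,rv,t=cam(n);M=cv2.Rodrigues(rv)[0];print(n,-M.T@t)
im=cv2.imread("pics/top0.png");hsv=cv2.cvtColor(im,cv2.COLOR_BGR2HSV)
for nm,lo,hi,z,b in(("red",0,6,.075,(345,140,40,45)),("green",45,80,.075,(400,145,35,40)),("yellow",25,35,.06,(155,150,35,35)),("wood",5,15,.129,(250,140,32,32))):
    x,y,w,h=b;m=cv2.inRange(hsv[y:y+h,x:x+w],(lo,120,60),(hi,255,255));ys,xs=np.nonzero(m)
    uv=(xs.mean()+x,ys.mean()+y);print(nm,len(xs),uv,xs.ptp() if hasattr(xs,'ptp') else np.ptp(xs),world("top",uv,z).round(4))
E
```

```text
top [ 0.46357999 -0.0915264   0.97697714]
side [0.32649232 0.63170669 0.65804625]
red 438 (np.float64(364.68036529680364), np.float64(159.96575342465752)) 23 [ 0.6373 -0.222   0.075 ]
green 434 (np.float64(419.41244239631334), np.float64(166.80875576036865)) 23 [ 0.6209 -0.3332  0.075 ]
yellow 280 (np.float64(171.71785714285716), np.float64(165.6)) 18 [0.6363 0.1821 0.06  ]
wood 291 (np.float64(264.10309278350513), np.float64(158.13058419243987)) 18 [ 0.6344 -0.0195  0.129 ]
```

View pics/c1.png

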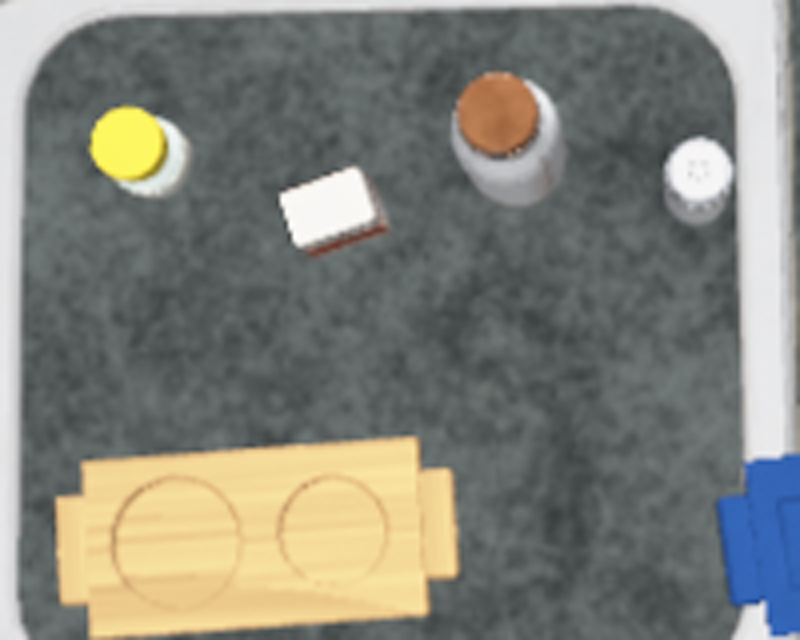

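View pics/c2.png

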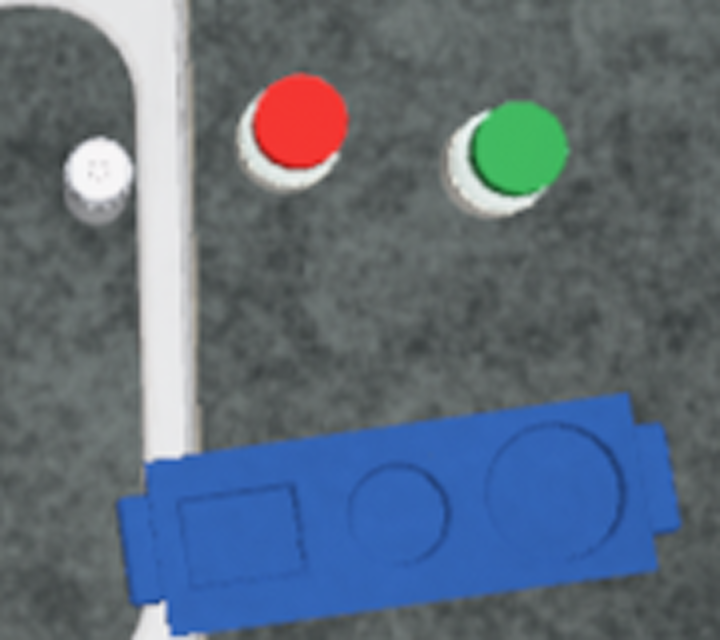

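The crops show the carton top corners, the small shaker's top centre at c1 (698,170), and the tray corners and wells: soup oblong at c2 (243,536), small (398,515), large (555,492); toast large at c1 (177,540), small (333,530). Next I'll fit the poses.

```bash
python3 - <<'E'
from h import *
def W(pts,ox,z): return np.array([world("top",((a+.5)/4-.5+ox,(b+.5)/4-.5+130),z)[:2] for a,b in pts])
def fit(L,P):
    L=np.array(L,float);a=L-L.mean(0);b=P-P.mean(0)
    th=np.arctan2((a[:,0]*b[:,1]-a[:,1]*b[:,0]).sum(),(a*b).sum());M=np.array([[np.cos(th),-np.sin(th)],[np.sin(th),np.cos(th)]])
    t=P.mean(0)-M@L.mean(0);return th,M,t,np.linalg.norm(L@M.T+t-P,axis=1)
# soup: corners order TL,TR,BR,BL ; x up, y left
C=lambda hx,hy:[(hx,hy),(hx,-hy),(-hx,-hy),(-hx,hy)]
th,M,t,e=fit(C(.048,.132)+[(0,-.085),(0,0),(0,.085)],W([(146,462),(629,394),(657,570),(170,635),(555,492),(398,515),(243,536)],290,.014))
print("soup",th,t,e.round(4));[print(n,(M@[0,y]+t).round(4)) for n,y in(("oblong",.085),("small",0),("large",-.085))]
th,M,t,e=fit(C(.048,.092)+[(0,.043),(0,-.043)],W([(82,461),(417,437),(429,612),(90,637),(177,540),(333,530)],140,.014))
print("toast",th,t,e.round(4));[print(n,(M@[0,y]+t).round(4)) for n,y in(("large",.043),("small",-.043))]
P=W([(279,201),(359,167),(380,212),(302,250)],140,.058);print("carton",P.round(4),P.mean(0),np.linalg.norm(np.roll(P,-1,0)-P,axis=1))
th,M,t,e=fit(C(.015,.0225),P);print(th,t,e)
print("sshaker",W([(698,170)],140,.074))
# lids checked in side view: radii (top/side) 
im=cv2.imread("pics/side0.png");hsv=cv2.cvtColor(im,cv2.COLOR_BGR2HSV)
for nm,lo,hi,z,b in(("red",0,6,.075,(238,152,28,18)),("green",45,80,.075,(258,132,26,18)),("yellow",25,35,.06,(170,272,28,20)),("wood",3,15,.129,(208,182,28,20))):
    x,y,w,h=b;m=cv2.inRange(hsv[y:y+h,x:x+w],(lo,100,60),(hi,255,255));ys,xs=np.nonzero(m);uv=(xs.mean()+x,ys.mean()+y);print(nm,len(xs),np.round(uv,1),world("side",uv,z-.005).round(4))
s=r.get_state();print(R.from_quat(s["eef_rot"]).as_matrix().round(3))
E
cat >> h.py <<'E'
def to(x,y,z,yaw=0.):
    """steps in tool axes to a TCP target; yaw=0: tool y = world +x"""
    s=r.get_state();Q=R.from_quat(s["eef_rot"]);T=R.from_matrix(np.array([[0,1,0],[1,0,0],[0,0,-1.]]));T=R.from_rotvec([0,0,yaw])*T
    print("d",Q.inv().apply(np.array([x,y,z])-s["tool_pos"]).round(4),"rot",(Q.inv()*T).as_rotvec().round(3),"tcp",s["tool_pos"].round(4),"open",round(s["opening"],3),"q",np.round(s["q"],2),"t",s["clock"])
E
python3 - <<'E'
from h import *
def tri(a,b):
    Ps=[]
    for n in("top","side"):
        K,rv,t=cam(n);Ps.append(K@np.c_[cv2.Rodrigues(rv)[0],t])
    X=cv2.triangulatePoints(Ps[0],Ps[1],np.array(a,float).reshape(2,1),np.array(b,float).reshape(2,1));return (X[:3]/X[3]).ravel().round(3)
print("spout",tri((107,198),(198,290)),"kettle base",world("side",(322,118),0),"yellow",tri((172,165.5),(185,279)))
to(.35,-.3,.24)
E
```

```text
spout [0.556 0.272 0.165] kettle base [ 0.52910667 -0.62737554  0.        ] yellow [0.635 0.18  0.064]
d [ 0.2127 -0.2154 -0.0017] rot [-1.000e-03 -1.000e-03 -1.188e+00] tcp [ 0.2332 -0.5793  0.238 ] open 0.999 q [ 1.22  0.69 -0.19  1.57  0.16  0.9  -0.22] t 0.1
```

The manual's scale: shifts go in shares of 0.8 m and turns go in shares of pi/2 rad. Converting my numbers, -0.2154 m / 0.8 = -0.2693, -0.05 m / 0.8 = -0.0625, -0.75 rad / 1.5708 = -0.4775.

```bash
python3 steer.py '[[1,0.0625,-0.0625,0,0,0,-0.0955],[1,0.125,-0.125,0,0,0,-0.191],[1,0.1875,-0.1875,0,0,0,-0.2865],[1,0.2659,-0.2693,0,0,0,-0.382],[1,0.2659,-0.2693,0,0,0,-0.4775],[1,0.2659,-0.2693,0,0,0,-0.573],[1,0.2659,-0.2693,0,0,0,-0.6685],[1,0.2659,-0.2693,0,0,0,-0.7563],[1,0.2659,-0.2693,0,0,0,-0.7563],[1,0.2659,-0.2693,0,0,0,-0.7563]]' 15; python3 -c "
from h import *
to(.6373,-.2215,.2)
to(.6373,-.2215,.025)"
```

```text
clock: 1.1
tool_pos: [0.35, -0.3007, 0.2385]
eef_rot: [0.709, 0.706, 0.0, -0.0]
contact_force: [0.4, -0.2, 0.4]
opening: 1.001
finger_force: 0.0
d [0.0804 0.287  0.0385] rot [-0.    -0.    -0.004] tcp [ 0.35   -0.3007  0.2385] open 1.001 q [ 0.96  0.52 -0.53  2.03  0.4   0.69  0.17] t 1.1
d [0.0804 0.287  0.2135] rot [-0.    -0.    -0.004] tcp [ 0.35   -0.3007  0.2385] open 1.001 q [ 0.96  0.52 -0.53  2.03  0.4   0.69  0.17] t 1.1
```

Converted, 0.287 m / 0.8 = 0.3588, 0.0804 m / 0.8 = 0.1005.

```bash
python3 steer.py '[[1,0.1005,0.3588,0.0481,0,0,0],[1,0.1005,0.3588,0.0481,0,0,0],[1,0.1005,0.3588,0.0481,0,0,0],[1,0.1005,0.3588,0.0481,0,0,0],[1,0.1005,0.3588,0.0481,0,0,0],[1,0.1005,0.3588,0.0481,0,0,0],[1,0.1005,0.3588,0.0481,0,0,0],[1,0.1005,0.3588,0.0481,0,0,0],[1,0.1005,0.3588,0.0481,0,0,0]]'; python3 -c "
from h import *
to(.6373,-.2215,.025);snap('side','s1',(180,80,230,170),3)"
```

```text
clock: 2.0
tool_pos: [0.6358, -0.2216, 0.1999]
eef_rot: [0.708, 0.706, -0.001, -0.0]
contact_force: [-0.9, 0.2, -0.6]
opening: 1.003
finger_force: 0.0
d [0.0003 0.0019 0.1749] rot [-0.002  0.001 -0.003] tcp [ 0.6358 -0.2216  0.1999] open 1.003 q [ 0.5   0.83 -0.46  1.43  0.41  0.98 -0.07] t 2.0
```

View pics/s1.png

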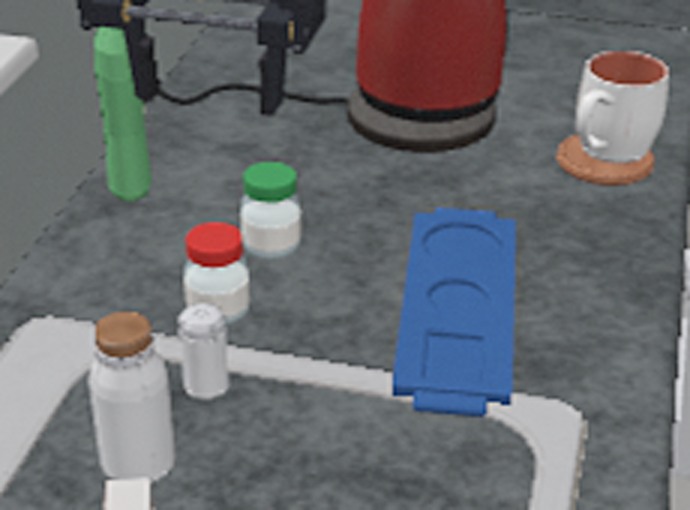

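The fingers (crop 145,85 and 272,90) straddle the red jar along x, with clear space on both sides. Descend, grip, lift.

Converted, 0.175 m / 0.8 = 0.2188, 0.16 m / 0.8 = 0.2.

```bash
python3 steer.py '[[1,0,0.0024,0.0625,0,0,0],[1,0,0.0024,0.125,0,0,0],[1,0,0.0024,0.1688,0,0,0],[1,0,0.0024,0.2,0,0,0],[1,0,0.0024,0.2188,0,0,0],[1,0,0.0024,0.2188,0,0,0]]'; python3 steer.py '[[0,0,0,0,0,0,0],[0,0,0,0,0,0,0],[0,0,0,0,0,0,0],[0,0,0,0,0,0,0],[0,0,0,0,0,0,0],[0,0,0,0,0,0,0],[0,0,0,0,0,0,0],[0,0,0,0,0,0,0]]' 15;  python3 steer.py '[[0,0,0,-0.0125,0,0,0],[0,0,0,-0.05,0,0,0],[0,0,0,-0.1,0,0,0],[0,0,0,-0.15,0,0,0],[0,0,0,-0.2188,0,0,0],[0,0,0,-0.2188,0,0,0],[0,0,0,-0.2188,0,0,0]]'; python3 -c "
from h import *
to(.4255,.1682,.2)"
```

```text
clock: 2.65
tool_pos: [0.6372, -0.2209, 0.0238]
eef_rot: [0.708, 0.707, -0.001, -0.001]
contact_force: [0.4, -0.0, 1.0]
opening: 1.0
finger_force: 0.0
clock: 3.45
tool_pos: [0.6392, -0.2203, 0.026]
eef_rot: [0.707, 0.707, -0.0, 0.0]
contact_force: [-1.9, 0.7, 5.8]
opening: 0.605
finger_force: 15.0
clock: 4.15
tool_pos: [0.64, -0.2202, 0.202]
eef_rot: [0.707, 0.707, 0.001, 0.001]
contact_force: [-0.1, 0.0, -3.2]
opening: 0.605
finger_force: 15.0
d [ 0.3884 -0.2145  0.001 ] rot [0.003 0.001 0.   ] tcp [ 0.64   -0.2202  0.202 ] open 0.605 q [ 0.49  0.83 -0.46  1.42  0.41  0.98 -0.07] t 4.15
```

Converted, 0.38 m / 0.8 = 0.475, 0.34 m / 0.8 = 0.425.

```bash
python3 steer.py '[[0,0.025,-0.0125,0,0,0,0],[0,0.075,-0.0413,0,0,0,0],[0,0.125,-0.0688,0,0,0,0],[0,0.175,-0.0963,0,0,0,0],[0,0.225,-0.125,0,0,0,0],[0,0.275,-0.1513,0,0,0,0],[0,0.325,-0.18,0,0,0,0],[0,0.375,-0.2075,0,0,0,0],[0,0.425,-0.235,0,0,0,0],[0,0.475,-0.2625,0,0,0,0]]'; python3 steer.py '[[0,0.0105,-0.0038,0,0,0,0],[0,0.0105,-0.0038,0,0,0,0],[0,0.0105,-0.0038,0,0,0,0],[0,0.0105,-0.0038,0,0,0,0]]';  python3 -c "
from h import *
to(.4265,.1682,.035);snap('top','t1',(140,130,200,160),4)"
```

```text
clock: 5.15
tool_pos: [0.4268, 0.1604, 0.1986]
eef_rot: [0.707, 0.707, -0.002, -0.001]
contact_force: [0.5, 0.5, -2.7]
opening: 0.607
finger_force: 15.0
clock: 5.55
tool_pos: [0.4266, 0.1661, 0.1995]
eef_rot: [0.708, 0.706, -0.001, 0.0]
contact_force: [-0.6, -0.4, -3.1]
opening: 0.606
finger_force: 15.0
d [0.0024 0.     0.1645] rot [-0.001  0.002 -0.003] tcp [0.4266 0.1661 0.1995] open 0.606 q [-0.22  0.56 -0.39  2.09  0.39  0.56 -0.9 ] t 5.55
```

Converted, 0.166 m / 0.8 = 0.2075, 0.165 m / 0.8 = 0.2063.

```bash
python3 steer.py '[[0,0.0025,0,0.05,0,0,0],[0,0.0025,0,0.1,0,0,0],[0,0.0025,0,0.15,0,0,0],[0,0.0025,0,0.1813,0,0,0],[0,0.0025,0,0.1938,0,0,0],[0,0.0025,0,0.2,0,0,0],[0,0.0025,0,0.2038,0,0,0],[0,0.0025,0,0.2063,0,0,0],[0,0.0025,0,0.2075,0,0,0],[0,0.0025,0,0.2075,0,0,0]]'; python3 -c "
from h import *
to(.4265,.1682,.034)"
```

```text
clock: 6.6
tool_pos: [0.4266, 0.1704, 0.0348]
eef_rot: [0.707, 0.707, 0.001, 0.0]
contact_force: [-0.4, 0.1, -3.7]
opening: 0.605
finger_force: 15.0
d [-0.0022 -0.0001  0.0008] rot [ 0.001 -0.001 -0.   ] tcp [0.4266 0.1704 0.0348] open 0.605 q [-0.44  0.88 -0.06  2.2   0.62  0.08 -1.1 ] t 6.6
```

Converted, -0.002 m / 0.8 = -0.0025, 0.001 m / 0.8 = 0.0013.

```bash
python3 steer.py '[[0,-0.0025,0,0.0013,0,0,0],[0,-0.0025,0,0.0025,0,0,0],[0,-0.0025,0,0.0025,0,0,0],[0.85,-0.0025,0,0.0025,0,0,0],[0.85,-0.0025,0,0.0025,0,0,0],[0.85,-0.0025,0,0.0025,0,0,0],[0.85,-0.0025,0,0.0025,0,0,0]]'; python3 steer.py '[[0.85,0,0,-0.0375,0,0,0],[0.85,0,0,-0.1,0,0,0],[1,0,0,-0.15,0,0,0],[1,0,0,-0.2063,0,0,0],[1,0,0,-0.2063,0,0,0],[1,0,0,-0.2063,0,0,0]]'; python3 -c "
from h import *
to(.6365,.1815,.2)"
```

```text
clock: 7.3
tool_pos: [0.4262, 0.1681, 0.0321]
eef_rot: [0.707, 0.707, -0.0, 0.0]
contact_force: [0.6, 0.4, -0.3]
opening: 0.843
finger_force: 0.0
clock: 7.9
tool_pos: [0.4267, 0.168, 0.1979]
eef_rot: [0.707, 0.707, 0.001, 0.001]
contact_force: [-0.8, -1.1, -0.8]
opening: 1.0
finger_force: 0.0
d [ 0.0137  0.2098 -0.0017] rot [ 0.002 -0.    -0.001] tcp [0.4267 0.168  0.1979] open 1.0 q [-0.19  0.57 -0.44  2.09  0.44  0.57 -0.95] t 7.9
```

```bash
python3 -c "
from h import *
a=cv2.imread('pics/top0.png')[75:215,80:210];b=cv2.imread('pics/side0.png')[220:360,60:220]
cv2.imwrite('pics/f.png',np.hstack([cv2.resize(x,None,fx=2.7,fy=2.7,interpolation=cv2.INTER_CUBIC) for x in(a,b)]))"
```

```text
(no output)
```

View pics/f.png

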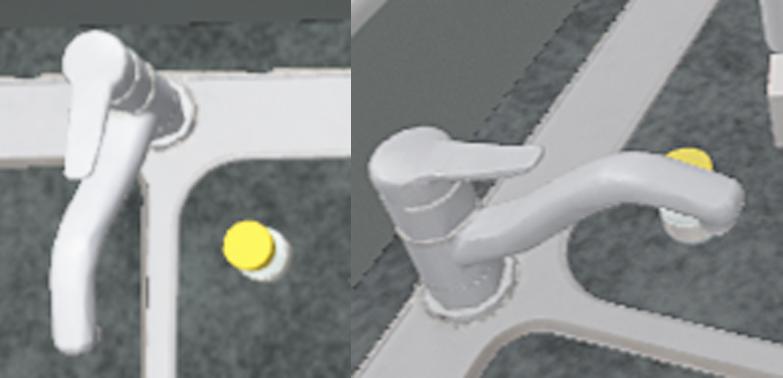

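The tap column rises from its base ring (170,115 in the crop) close behind the yellow jar, so an upright gripper body could touch it. I'll measure it, then plan a tilted grasp, turned about the closing axis, with the body leaning to −y.

```bash
cat >> h.py <<'E'
def tilt(x,y,z,yaw=0.,a=0.):
    """grasp point target (x,y,z), tool leaning to -y by a"""
    s=r.get_state();Q=R.from_quat(s["eef_rot"]);T=R.from_matrix(np.array([[0,1,0],[1,0,0],[0,0,-1.]]));T=R.from_rotvec([0,0,yaw])*T*R.from_rotvec([0,a,0])
    P=np.array([x,y,z])-T.apply([0,0,r.grip_depth]);print("tcp*",P.round(4),"d",Q.inv().apply(P-s["tool_pos"]).round(4),"rot",(Q.inv()*T).as_rotvec().round(3),"tcp",s["tool_pos"].round(4),"open",round(s["opening"],3),"q",np.round(s["q"],2),"t",round(s["clock"],2))
E
python3 - <<'E'
from h import *
Ps=[]
for n in("top","side"):
    K,rv,t=cam(n);Ps.append(K@np.c_[cv2.Rodrigues(rv)[0],t])
def tri(a,b):
    X=cv2.triangulatePoints(Ps[0],Ps[1],np.array(a,float).reshape(2,1),np.array(b,float).reshape(2,1));return (X[:3]/X[3]).ravel().round(3)
T=lambda a,b:tri((80+a[0]/2.7,75+a[1]/2.7),(60+(b[0]-351)/2.7,220+b[1]/2.7))
print("ring",world("top",(80+170/2.7,75+117/2.7),0),world("side",(60+(468-351)/2.7,220+285/2.7),0))
print("ring right edge",world("top",(80+196/2.7,75+117/2.7),0))
print("cap",T((95,58),(410,155)),"lever tip",T((78,175),(540,155)),"spout tip",T((75,340),(735,205)))
tilt(.6365,.15,.24,0,.436)
E
```

```text
ring [0.75771996 0.26660816 0.        ] [0.76430144 0.27304415 0.        ]
ring right edge [0.75721807 0.24451191 0.        ]
cap [0.763 0.273 0.134] lever tip [0.669 0.272 0.16 ] spout tip [0.551 0.274 0.156]
tcp* [0.6365 0.1579 0.223 ] d [-0.0099  0.2099 -0.0248] rot [ 0.002  0.436 -0.   ] tcp [0.4267 0.168  0.1979] open 1.0 q [-0.19  0.57 -0.44  2.09  0.44  0.57 -0.95] t 7.9
```

The properly measured column stands at (0.76, 0.27) and the whole tap lies beyond y≈0.245. The upright body only reaches y≈0.22, so a plain vertical grasp is fine.

Converted, 0.2098 m / 0.8 = 0.2623, 0.15 m / 0.8 = 0.1875.

```bash
python3 steer.py '[[1,0.0038,0.0625,-0.0025,0,0,0],[1,0.0075,0.125,-0.0025,0,0,0],[1,0.0125,0.1875,-0.0025,0,0,0],[1,0.0165,0.2623,-0.0025,0,0,0],[1,0.0165,0.2623,-0.0025,0,0,0],[1,0.0165,0.2623,-0.0025,0,0,0],[1,0.0165,0.2623,-0.0025,0,0,0],[1,0.0165,0.2623,-0.0025,0,0,0]]'; python3 -c "
from h import *
to(.6375,.1815,.022)"
```

```text
clock: 8.7
tool_pos: [0.634, 0.1817, 0.1983]
eef_rot: [0.706, 0.708, -0.001, -0.001]
contact_force: [-0.9, 0.5, 0.1]
opening: 1.001
finger_force: 0.0
d [0.     0.0039 0.1763] rot [-0.003  0.001  0.002] tcp [0.634  0.1817 0.1983] open 1.001 q [-0.11  0.81 -0.46  1.48  0.41  0.95 -0.69] t 8.7
```

Converted, 0.176 m / 0.8 = 0.22, 0.002 m / 0.8 = 0.0025.

```bash
python3 steer.py '[[1,0,0.0025,0.0625,0,0,0],[1,0,0.0025,0.125,0,0,0],[1,0,0.0025,0.1688,0,0,0],[1,0,0.0025,0.2,0,0,0],[1,0,0.0025,0.22,0,0,0],[1,0,0.0025,0.22,0,0,0]]'; python3 steer.py '[[0,0,0,0,0,0,0],[0,0,0,0,0,0,0],[0,0,0,0,0,0,0],[0,0,0,0,0,0,0],[0,0,0,0,0,0,0],[0,0,0,0,0,0,0],[0,0,0,0,0,0,0],[0,0,0,0,0,0,0],[0,0,0,0,0,0,0],[0,0,0,0,0,0,0]]' 12;  python3 steer.py '[[0,0,0,-0.0125,0,0,0],[0,0,0,-0.05,0,0,0],[0,0,0,-0.1,0,0,0],[0,0,0,-0.15,0,0,0],[0,0,0,-0.22,0,0,0],[0,0,0,-0.22,0,0,0],[0,0,0,-0.22,0,0,0]]'; python3 -c "
from h import *
to(.4314,.0823,.2)"
```

```text
clock: 9.3
tool_pos: [0.6359, 0.1811, 0.0214]
eef_rot: [0.707, 0.708, -0.002, -0.001]
contact_force: [-0.5, -0.8, -0.4]
opening: 0.998
finger_force: 0.0
clock: 10.3
tool_pos: [0.6381, 0.1815, 0.0234]
eef_rot: [0.707, 0.707, 0.0, 0.0]
contact_force: [-1.2, -0.4, 3.7]
opening: 0.465
finger_force: 12.0
clock: 11.0
tool_pos: [0.6388, 0.1818, 0.2012]
eef_rot: [0.707, 0.707, 0.002, 0.001]
contact_force: [0.1, 0.3, -1.9]
opening: 0.468
finger_force: 12.0
d [-0.0996 -0.2074  0.0003] rot [ 0.003 -0.001 -0.   ] tcp [0.6388 0.1818 0.2012] open 0.468 q [-0.11  0.81 -0.47  1.47  0.41  0.95 -0.69] t 11.0
```

Converted, -0.2074 m / 0.8 = -0.2593, -0.17 m / 0.8 = -0.2125.

```bash
python3 steer.py '[[0,-0.0125,-0.0263,0,0,0,0],[0,-0.035,-0.0725,0,0,0,0],[0,-0.0575,-0.12,0,0,0,0],[0,-0.08,-0.1663,0,0,0,0],[0,-0.1025,-0.2125,0,0,0,0],[0,-0.1245,-0.2593,0,0,0,0],[0,-0.1245,-0.2593,0,0,0,0],[0,-0.1245,-0.2593,0,0,0,0],[0,-0.1245,-0.2593,0,0,0,0]]';python3 steer.py '[[0,0,0,0.05,0,0,0],[0,0,0,0.1,0,0,0],[0,0,0,0.15,0,0,0],[0,0,0,0.1813,0,0,0],[0,0,0,0.1938,0,0,0],[0,0,0,0.2,0,0,0],[0,0,0,0.2038,0,0,0],[0,0,0,0.2063,0,0,0],[0,0,0,0.2063,0,0,0]]'; python3 -c "
from h import *
to(.4314,.0823,.032)"
```

```text
clock: 11.9
tool_pos: [0.4314, 0.0824, 0.1986]
eef_rot: [0.707, 0.707, 0.0, -0.0]
contact_force: [0.2, 0.5, -1.0]
opening: 0.466
finger_force: 12.0
clock: 12.8
tool_pos: [0.4319, 0.0829, 0.033]
eef_rot: [0.706, 0.708, 0.0, -0.0]
contact_force: [-0.2, 0.2, -1.4]
opening: 0.466
finger_force: 12.0
d [-0.0006 -0.0005  0.001 ] rot [ 0.001 -0.001  0.002] tcp [0.4319 0.0829 0.033 ] open 0.466 q [-0.26  0.88 -0.06  2.25  1.43  0.05 -1.72] t 12.8
```

Converted, 0.002 m / 0.8 = 0.0025, 0.001 m / 0.8 = 0.0013.

```bash
python3 steer.py '[[0,0,0,0.0013,0,0,0],[0,0,0,0.0025,0,0,0],[0,0,0,0.0025,0,0,0],[0.8,0,0,0.0025,0,0,0],[0.8,0,0,0.0025,0,0,0],[0.8,0,0,0.0025,0,0,0],[0.8,0,0,0.0025,0,0,0]]'; python3 steer.py '[[0.8,0,0,-0.0375,0,0,0],[0.8,0,0,-0.1,0,0,0],[1,0,0,-0.15,0,0,0],[1,0,0,-0.2063,0,0,0],[1,0,0,-0.2063,0,0,0],[1,0,0,-0.2063,0,0,0]]'; python3 -c "
from h import *
to(.602,.0755,.2,.418);snap('top','t2',(140,130,200,160),4)"
```

```text
clock: 13.5
tool_pos: [0.4308, 0.0819, 0.0322]
eef_rot: [0.707, 0.707, 0.0, 0.0]
contact_force: [-0.2, 0.4, -1.1]
opening: 0.794
finger_force: 0.0
clock: 14.1
tool_pos: [0.432, 0.0821, 0.1996]
eef_rot: [0.708, 0.707, 0.002, 0.001]
contact_force: [-0.0, -0.6, 0.3]
opening: 0.999
finger_force: 0.0
d [-0.0063  0.17    0.0005] rot [ 0.006 -0.    -0.419] tcp [0.432  0.0821 0.1996] open 0.999 q [ 0.17  0.6  -0.72  2.13  0.67  0.64 -1.02] t 14.1
```

View pics/t2.png

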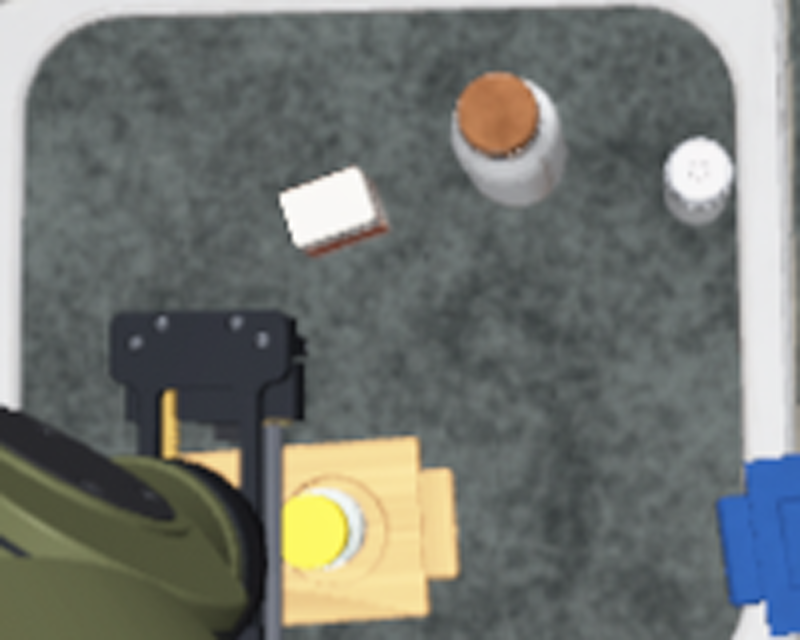

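The yellow jar stands in its well (lid at crop 312,530, the tool at left). The stock has not moved. Now the carton.

Converted, 0.17 m / 0.8 = 0.2125, 0.15 m / 0.8 = 0.1875, -0.419 rad / 1.5708 = -0.2667.

```bash
python3 steer.py '[[1,-0.0025,0.0625,0,0,0,-0.0891],[1,-0.005,0.125,0,0,0,-0.1783],[1,-0.0075,0.1875,0,0,0,-0.2667],[1,-0.0075,0.2125,0,0,0,-0.2667],[1,-0.0075,0.2125,0,0,0,-0.2667],[1,-0.0075,0.2125,0,0,0,-0.2667],[1,-0.0075,0.2125,0,0,0,-0.2667],[1,-0.0075,0.2125,0,0,0,-0.2667]]';python3 steer.py '[[1,0,0,0.0625,0,0,0],[1,0,0,0.125,0,0,0],[1,0,0,0.1688,0,0,0],[1,0,0,0.2,0,0,0],[1,0,0,0.2225,0,0,0],[1,0,0,0.2225,0,0,0],[1,0,0,0.2225,0,0,0]]'; python3 -c "
from h import *
to(.602,.0755,.022,.418)"
```

```text
clock: 14.95
tool_pos: [0.5992, 0.0761, 0.197]
eef_rot: [0.544, 0.839, -0.001, -0.0]
contact_force: [1.0, -0.5, -0.2]
opening: 0.998
finger_force: 0.0
clock: 15.65
tool_pos: [0.601, 0.0763, 0.0201]
eef_rot: [0.544, 0.839, 0.0, 0.0]
contact_force: [0.1, -0.6, 0.1]
opening: 1.001
finger_force: 0.0
d [-0.0012  0.0006 -0.0019] rot [0.001 0.    0.001] tcp [0.601  0.0763 0.0201] open 1.001 q [ 0.15  1.06 -0.66  1.74  0.96  0.7  -0.62] t 15.65
```

Converted, -0.178 m / 0.8 = -0.2225, -0.12 m / 0.8 = -0.15.

```bash
python3 steer.py '[[0,0,0,0,0,0,0],[0,0,0,0,0,0,0],[0,0,0,0,0,0,0],[0,0,0,0,0,0,0],[0,0,0,0,0,0,0],[0,0,0,0,0,0,0],[0,0,0,0,0,0,0],[0,0,0,0,0,0,0],[0,0,0,0,0,0,0],[0,0,0,0,0,0,0]]' 10;  python3 steer.py '[[0,0,0,0,0,0,0],[0,0,0,0,0,0,0],[0,0,0,-0.0125,0,0,0],[0,0,0,-0.05,0,0,0],[0,0,0,-0.1,0,0,0],[0,0,0,-0.15,0,0,0],[0,0,0,-0.2225,0,0,0],[0,0,0,-0.2225,0,0,0],[0,0,0,-0.2225,0,0,0]]'; python3 -c "
from h import *
to(.4244,-.1935,.2,.1217)"
```

```text
clock: 16.65
tool_pos: [0.6008, 0.076, 0.0192]
eef_rot: [0.545, 0.839, 0.0, 0.0]
contact_force: [1.2, 1.1, -0.4]
opening: 0.35
finger_force: 9.7
clock: 17.55
tool_pos: [0.6013, 0.0761, 0.1994]
eef_rot: [0.545, 0.839, 0.001, 0.001]
contact_force: [0.2, 0.5, -1.5]
opening: 0.351
finger_force: 9.7
d [-0.1743 -0.2712 -0.0013] rot [0.003 0.001 0.297] tcp [0.6013 0.0761 0.1994] open 0.351 q [ 0.24  0.83 -0.84  1.65  0.71  0.99 -0.42] t 17.55
```

Converted, -0.2712 m / 0.8 = -0.339, -0.02 m / 0.8 = -0.025, 0.297 rad / 1.5708 = 0.1891.

```bash
python3 steer.py '[[0,-0.025,-0.0388,0,0,0,0.0255],[0,-0.0525,-0.0813,0,0,0,0.0509],[0,-0.08,-0.125,0,0,0,0.0764],[0,-0.1075,-0.1675,0,0,0,0.1019],[0,-0.135,-0.21,0,0,0,0.1273],[0,-0.1625,-0.2525,0,0,0,0.1528],[0,-0.19,-0.295,0,0,0,0.1783],[0,-0.2179,-0.339,0,0,0,0.1891],[0,-0.2179,-0.339,0,0,0,0.1891],[0,-0.2179,-0.339,0,0,0,0.1891]]';python3 steer.py '[[0,0,0,0,0,0,0],[0,0,0,0,0,0,0],[0,0,0,0.05,0,0,0],[0,0,0,0.1,0,0,0],[0,0,0,0.15,0,0,0],[0,0,0,0.175,0,0,0],[0,0,0,0.175,0,0,0],[0,0,0,0.175,0,0,0]]'; python3 -c "
from h import *
to(.4244,-.1935,.03,.1217)
snap('side','s2',(180,80,230,170),3)"
```

```text
clock: 18.55
tool_pos: [0.4221, -0.1944, 0.196]
eef_rot: [0.664, 0.748, -0.001, -0.001]
contact_force: [0.8, 0.5, -0.9]
opening: 0.348
finger_force: 9.7
clock: 19.35
tool_pos: [0.4246, -0.1926, 0.0575]
eef_rot: [0.662, 0.75, 0.0, -0.0]
contact_force: [0.0, -0.3, -0.7]
opening: 0.346
finger_force: 9.7
d [-0.0008 -0.0003  0.0275] rot [ 0.    -0.     0.002] tcp [ 0.4246 -0.1926  0.0575] open 0.346 q [ 0.63  0.87 -0.49  2.16  1.14  0.41 -0.69] t 19.35
```

View pics/s2.png

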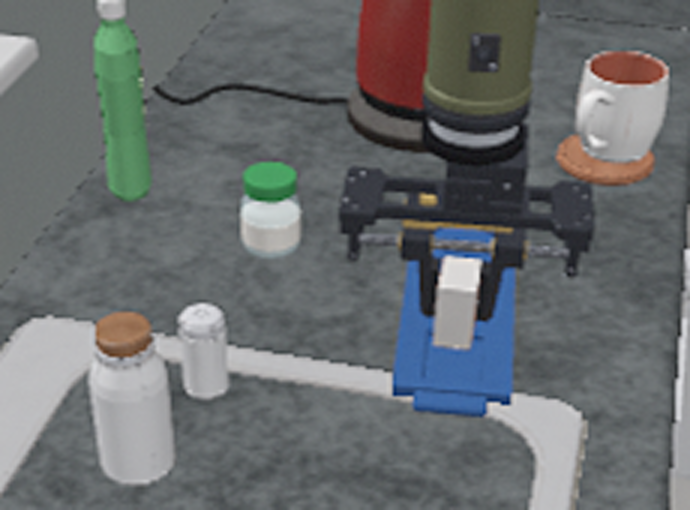

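The carton hangs upright between the fingers above the oblong well (base near 455,345) with its yaw aligned. Lower and release.

Converted, 0.0285 m / 0.8 = 0.0356, 0.027 m / 0.8 = 0.0338.

```bash
python3 steer.py '[[0,-0.0013,0,0.015,0,0,0],[0,-0.0013,0,0.025,0,0,0],[0,-0.0013,0,0.03,0,0,0],[0,-0.0013,0,0.0338,0,0,0],[0,-0.0013,0,0.0356,0,0,0],[0,-0.0013,0,0.0356,0,0,0]]'; python3 steer.py '[[0.65,0,0,0,0,0,0],[0.65,0,0,0,0,0,0],[0.65,0,0,0,0,0,0],[0.65,0,0,0,0,0,0],[0.65,0,0,0,0,0,0]]'; python3 steer.py '[[0.65,0,0,-0.0375,0,0,0],[0.65,0,0,-0.1,0,0,0],[1,0,0,-0.15,0,0,0],[1,0,0,-0.2113,0,0,0],[1,0,0,-0.2113,0,0,0],[1,0,0,-0.2113,0,0,0]]'; python3 -c "
from h import *
to(.6155,-.1177,.2)"
```

```text
clock: 20.0
tool_pos: [0.4242, -0.1947, 0.029]
eef_rot: [0.663, 0.749, 0.0, 0.0]
contact_force: [0.5, -0.3, -0.7]
opening: 0.346
finger_force: 9.7
clock: 20.5
tool_pos: [0.424, -0.1947, 0.0288]
eef_rot: [0.663, 0.749, -0.0, 0.0]
contact_force: [0.4, -1.1, -0.4]
opening: 0.649
finger_force: 0.0
clock: 21.1
tool_pos: [0.4241, -0.1952, 0.1985]
eef_rot: [0.663, 0.749, 0.0, 0.001]
contact_force: [0.6, 1.0, 0.4]
opening: 0.984
finger_force: 0.0
d [ 0.0538  0.1994 -0.0013] rot [0.002 0.001 0.121] tcp [ 0.4241 -0.1952  0.1985] open 0.984 q [ 0.82  0.65 -0.78  2.06  0.71  0.72 -0.3 ] t 21.1
```

Converted, 0.1994 m / 0.8 = 0.2493, 0.144 m / 0.8 = 0.18.

```bash
python3 steer.py '[[1,0.0163,0.06,0,0,0,0],[1,0.0325,0.12,0,0,0,0],[1,0.0488,0.18,0,0,0,0],[1,0.0669,0.2493,0,0,0,0],[1,0.0669,0.2493,0,0,0,0],[1,0.0669,0.2493,0,0,0,0],[1,0.0669,0.2493,0,0,0,0],[1,0.0669,0.2493,0,0,0,0]]';python3 steer.py '[[1,0,0.0013,0.0625,0,0,0],[1,0,0.0013,0.125,0,0,0],[1,0,0.0013,0.1625,0,0,0],[1,0,0.0013,0.1875,0,0,0],[1,0,0.0013,0.2088,0,0,0],[1,0,0.0013,0.2088,0,0,0],[1,0,0.0013,0.2088,0,0,0]]'; python3 -c "
from h import *
to(.6155,-.1177,.03,.1217)"; python3 steer.py '[[0,0,0,0,0,0,0],[0,0,0,0,0,0,0],[0,0,0,0,0,0,0],[0,0,0,0,0,0,0],[0,0,0,0,0,0,0],[0,0,0,0,0,0,0],[0,0,0,0,0,0,0],[0,0,0,0,0,0,0],[0,0,0,0,0,0,0],[0,0,0,0,0,0,0]]' 12;  python3 steer.py '[[0,0,0,0,0,0,0],[0,0,0,-0.0125,0,0,0],[0,0,0,-0.05,0,0,0],[0,0,0,-0.1,0,0,0],[0,0,0,-0.15,0,0,0],[0,0,0,-0.21,0,0,0],[0,0,0,-0.21,0,0,0],[0,0,0,-0.21,0,0,0]]'; python3 -c "
from h import *
to(.4347,-.2779,.2,.1217)"
```

```text
clock: 21.9
tool_pos: [0.6133, -0.1189, 0.1969]
eef_rot: [0.663, 0.749, -0.002, -0.001]
contact_force: [1.3, 0.0, -0.4]
opening: 0.998
finger_force: 0.0
clock: 22.6
tool_pos: [0.6164, -0.1176, 0.0314]
eef_rot: [0.663, 0.749, 0.0, 0.0]
contact_force: [-0.2, -0.0, 0.7]
opening: 1.0
finger_force: 0.0
d [-0.     -0.0009  0.0014] rot [ 0.001  0.    -0.   ] tcp [ 0.6164 -0.1176  0.0314] open 1.0 q [ 0.44  1.04 -0.61  1.67  0.85  0.72 -0.49] t 22.6
clock: 23.6
tool_pos: [0.6162, -0.1172, 0.0307]
eef_rot: [0.663, 0.749, -0.0, -0.0]
contact_force: [-0.6, 1.2, 0.3]
opening: 0.412
finger_force: 11.9
clock: 24.4
tool_pos: [0.6169, -0.1172, 0.2003]
eef_rot: [0.663, 0.749, 0.001, 0.001]
contact_force: [-0.2, -0.1, -1.8]
opening: 0.407
finger_force: 11.9
d [-1.373e-01 -2.004e-01 -1.000e-04] rot [0.003 0.001 0.   ] tcp [ 0.6169 -0.1172  0.2003] open 0.407 q [ 0.51  0.83 -0.76  1.58  0.65  1.   -0.33] t 24.4
```

Converted, -0.2004 m / 0.8 = -0.2505, -0.165 m / 0.8 = -0.2063.

```bash
python3 steer.py '[[0,-0.0188,-0.0275,0,0,0,0],[0,-0.05,-0.0725,0,0,0,0],[0,-0.08,-0.1175,0,0,0,0],[0,-0.11,-0.1625,0,0,0,0],[0,-0.14,-0.2063,0,0,0,0],[0,-0.1716,-0.2505,0,0,0,0],[0,-0.1716,-0.2505,0,0,0,0],[0,-0.1716,-0.2505,0,0,0,0],[0,-0.1716,-0.2505,0,0,0,0]]';python3 steer.py '[[0,0,0,0.05,0,0,0],[0,0,0,0.1,0,0,0],[0,0,0,0.15,0,0,0],[0,0,0,0.1788,0,0,0],[0,0,0,0.1875,0,0,0],[0,0,0,0.1938,0,0,0],[0,0,0,0.1975,0,0,0],[0,0,0,0.1975,0,0,0]]'; python3 -c "
from h import *
to(.4347,-.2779,.039,.1217)"
```

```text
clock: 25.3
tool_pos: [0.4347, -0.2768, 0.1983]
eef_rot: [0.662, 0.749, 0.001, -0.0]
contact_force: [-0.2, 0.1, -0.9]
opening: 0.404
finger_force: 11.9
clock: 26.1
tool_pos: [0.4349, -0.2779, 0.0414]
eef_rot: [0.663, 0.749, 0.0, 0.001]
contact_force: [0.0, 0.6, -0.6]
opening: 0.408
finger_force: 11.9
d [ 0.     -0.0002  0.0024] rot [0.001 0.001 0.001] tcp [ 0.4349 -0.2779  0.0414] open 0.408 q [ 0.79  0.93 -0.53  2.01  1.04  0.49 -0.4 ] t 26.1
```

The manual's scale: shifts go in shares of 0.8 m and turns go in shares of pi/2 rad. Converting my numbers, 0.0025 m / 0.8 = 0.0031, 0.002 m / 0.8 = 0.0025.

```bash
python3 steer.py '[[0,0,0,0.0013,0,0,0],[0,0,0,0.0025,0,0,0],[0,0,0,0.0031,0,0,0],[0.75,0,0,0.0031,0,0,0],[0.75,0,0,0.0031,0,0,0],[0.75,0,0,0.0031,0,0,0],[0.75,0,0,0.0031,0,0,0],[0.75,0,0,0.0031,0,0,0]]'; python3 steer.py '[[0.75,0,0,-0.0375,0,0,0],[0.75,0,0,-0.1,0,0,0],[1,0,0,-0.15,0,0,0],[1,0,0,-0.2125,0,0,0],[1,0,0,-0.2125,0,0,0],[1,0,0,-0.2125,0,0,0]]'; python3 -c "
from h import *
to(.6355,-.0195,.21,.1217)
snap('side','s3',(180,80,230,170),3)"
```

```text
clock: 26.9
tool_pos: [0.4342, -0.2779, 0.0382]
eef_rot: [0.663, 0.749, 0.0, 0.0]
contact_force: [-0.2, -0.1, -0.6]
opening: 0.75
finger_force: 0.0
clock: 27.5
tool_pos: [0.4344, -0.2783, 0.2092]
eef_rot: [0.663, 0.749, -0.0, 0.001]
contact_force: [-1.2, -0.5, -1.0]
opening: 0.999
finger_force: 0.0
d [ 0.2325  0.231  -0.0009] rot [ 0.002  0.002 -0.   ] tcp [ 0.4344 -0.2783  0.2092] open 0.999 q [ 0.96  0.69 -0.8   1.91  0.68  0.83 -0.09] t 27.5
```

View pics/s3.png

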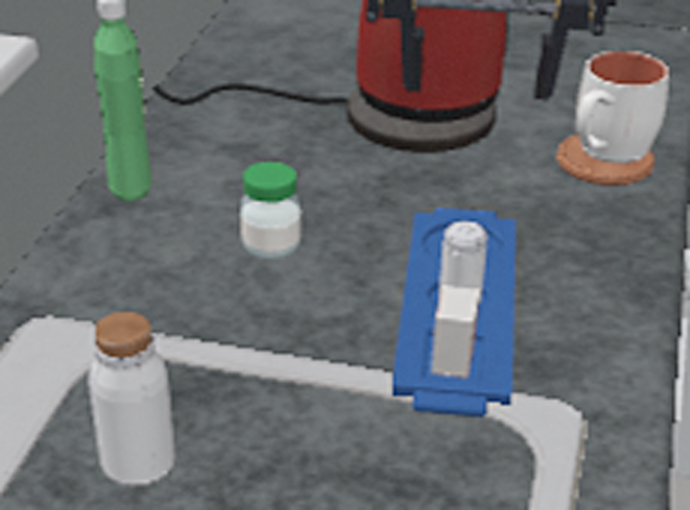

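The carton (455,335) and small shaker (463,255) stand upright in their wells. The tall shaker (130,400) is next.

Converted, 0.2325 m / 0.8 = 0.2906, 0.231 m / 0.8 = 0.2888.

```bash
python3 steer.py '[[1,0.0438,0.0438,0,0,0,0],[1,0.0875,0.0875,0,0,0,0],[1,0.1313,0.1313,0,0,0,0],[1,0.175,0.175,0,0,0,0],[1,0.2188,0.2188,0,0,0,0],[1,0.2625,0.2625,0,0,0,0],[1,0.2906,0.2888,0,0,0,0],[1,0.2906,0.2888,0,0,0,0],[1,0.2906,0.2888,0,0,0,0],[1,0.2906,0.2888,0,0,0,0]]';python3 steer.py '[[1,0,0,0,0,0,0],[1,0,0,0.05,0,0,0],[1,0,0,0.1,0,0,0],[1,0,0,0.1375,0,0,0],[1,0,0,0.1625,0,0,0],[1,0,0,0.1638,0,0,0],[1,0,0,0.1638,0,0,0]]'; python3 -c "
from h import *
to(.6355,-.0195,.078,.1217)"
```

```text
clock: 28.55
tool_pos: [0.6338, -0.021, 0.2067]
eef_rot: [0.663, 0.748, -0.002, -0.0]
contact_force: [-0.5, -0.2, 1.3]
opening: 1.0
finger_force: 0.0
clock: 29.25
tool_pos: [0.635, -0.0198, 0.0775]
eef_rot: [0.663, 0.749, -0.0, 0.0]
contact_force: [0.2, -0.4, 1.3]
opening: 0.998
finger_force: 0.0
d [ 0.0002  0.0005 -0.0005] rot [-0.     0.    -0.001] tcp [ 0.635  -0.0198  0.0775] open 0.998 q [ 0.3   0.99 -0.64  1.63  0.78  0.8  -0.58] t 29.25
```

Converted, -0.142 m / 0.8 = -0.1775, -0.12 m / 0.8 = -0.15.

```bash
python3 steer.py '[[0,0,0,0,0,0,0],[0,0,0,0,0,0,0],[0,0,0,0,0,0,0],[0,0,0,0,0,0,0],[0,0,0,0,0,0,0],[0,0,0,0,0,0,0],[0,0,0,0,0,0,0],[0,0,0,0,0,0,0]]' 20;  python3 steer.py '[[0,0,0,0,0,0,0],[0,0,0,-0.0125,0,0,0],[0,0,0,-0.05,0,0,0],[0,0,0,-0.1,0,0,0],[0,0,0,-0.15,0,0,0],[0,0,0,-0.1775,0,0,0],[0,0,0,-0.1775,0,0,0],[0,0,0,-0.1775,0,0,0]]'; python3 -c "
from h import *
to(.445,-.3623,.22,.1217)"
```

```text
clock: 30.05
tool_pos: [0.6355, -0.0189, 0.0777]
eef_rot: [0.663, 0.749, 0.0, 0.0]
contact_force: [-0.8, -0.4, 5.5]
opening: 0.619
finger_force: 20.0
clock: 30.85
tool_pos: [0.6342, -0.0194, 0.2182]
eef_rot: [0.663, 0.749, -0.001, -0.0]
contact_force: [-0.8, -0.5, -3.2]
opening: 0.613
finger_force: 20.0
d [-0.3173 -0.2296 -0.0012] rot [-0.002  0.001  0.   ] tcp [ 0.6342 -0.0194  0.2182] open 0.613 q [ 0.35  0.82 -0.76  1.54  0.62  1.04 -0.45] t 30.85
```

Converted, -0.3173 m / 0.8 = -0.3966, -0.29 m / 0.8 = -0.3625.

```bash
python3 steer.py '[[0,-0.02,-0.015,0,0,0,0],[0,-0.0563,-0.0413,0,0,0,0],[0,-0.1,-0.0725,0,0,0,0],[0,-0.1438,-0.1038,0,0,0,0],[0,-0.1875,-0.1363,0,0,0,0],[0,-0.2313,-0.1675,0,0,0,0],[0,-0.275,-0.1988,0,0,0,0],[0,-0.3188,-0.2313,0,0,0,0],[0,-0.3625,-0.2625,0,0,0,0],[0,-0.3966,-0.287,0,0,0,0]]';python3 steer.py '[[0,0,0,0,0,0,0],[0,0,0,0,0,0,0],[0,0,0,0.025,0,0,0],[0,0,0,0.0625,0,0,0],[0,0,0,0.1,0,0,0],[0,0,0,0.125,0,0,0],[0,0,0,0.125,0,0,0]]'; python3 -c "
from h import *
to(.445,-.3623,.086,.1217)
snap('side','s4',(180,80,230,170),3)"
```

```text
clock: 31.85
tool_pos: [0.4421, -0.3643, 0.2164]
eef_rot: [0.664, 0.748, -0.001, -0.002]
contact_force: [-0.6, -0.1, -3.2]
opening: 0.615
finger_force: 20.0
clock: 32.55
tool_pos: [0.4442, -0.359, 0.1158]
eef_rot: [0.661, 0.75, -0.0, -0.004]
contact_force: [-0.0, -0.1, -3.2]
opening: 0.619
finger_force: 20.0
d [-0.0036  0.0006  0.0298] rot [-0.005 -0.005  0.004] tcp [ 0.4442 -0.359   0.1158] open 0.619 q [ 1.    0.88 -0.71  1.81  0.8   0.77 -0.02] t 32.55
```

View pics/s4.png

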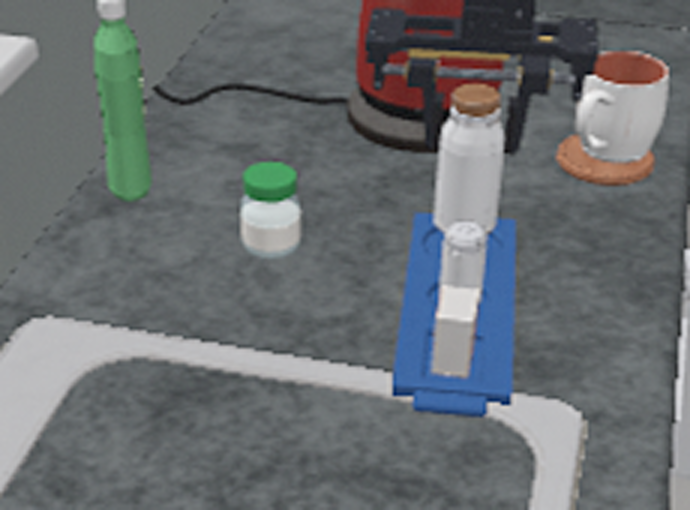

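The tall shaker hangs upright over the large well (base near 465,232) and clears the small shaker.

Converted, 0.027 m / 0.8 = 0.0338, 0.024 m / 0.8 = 0.03.

```bash
python3 steer.py '[[0,0,0,0,0,0,0],[0,0,0,0.0125,0,0,0],[0,0,0,0.025,0,0,0],[0,0,0,0.03,0,0,0],[0,0,0,0.0338,0,0,0],[0,0,0,0.0338,0,0,0]]'; python3 -c "
from h import *
to(.445,-.3623,.086,.1217)"
```

```text
clock: 33.2
tool_pos: [0.4456, -0.3617, 0.0918]
eef_rot: [0.663, 0.749, -0.0, -0.0]
contact_force: [-0.1, -0.4, -2.9]
opening: 0.617
finger_force: 20.0
d [-0.0005 -0.0007  0.0058] rot [-0. -0.  0.] tcp [ 0.4456 -0.3617  0.0918] open 0.617 q [ 0.98  0.92 -0.67  1.82  0.85  0.72 -0.06] t 33.2
```

Converted, 0.0055 m / 0.8 = 0.0069, 0.0045 m / 0.8 = 0.0056.

```bash
python3 steer.py '[[0,0,0,0.0038,0,0,0],[0,0,0,0.0056,0,0,0],[0,0,0,0.0069,0,0,0],[0,0,0,0.0069,0,0,0],[0,0,0,0.0069,0,0,0]]'; python3 -c "
from h import *
to(.445,-.3623,.086,.1217)"
```

```text
clock: 33.7
tool_pos: [0.4459, -0.3618, 0.0868]
eef_rot: [0.663, 0.749, 0.0, 0.0]
contact_force: [-0.0, 0.2, -3.3]
opening: 0.621
finger_force: 20.0
d [-0.0003 -0.0009  0.0008] rot [0. 0. 0.] tcp [ 0.4459 -0.3618  0.0868] open 0.621 q [ 0.98  0.92 -0.67  1.82  0.86  0.71 -0.06] t 33.7
```

Still carrying its weight, about 1 mm up; ease down, release, retreat.

Converted, 0.0015 m / 0.8 = 0.0019, 0.001 m / 0.8 = 0.0013.

```bash
python3 steer.py '[[0,0,0,0.0013,0,0,0],[0,0,0,0.0019,0,0,0],[0,0,0,0.0019,0,0,0],[0.8,0,0,0.0019,0,0,0],[0.9,0,0,0.0019,0,0,0],[0.9,0,0,0.0019,0,0,0],[0.9,0,0,0.0019,0,0,0],[0.9,0,0,0.0019,0,0,0],[0.9,0,0,0.0019,0,0,0]]'; python3 steer.py '[[0.95,0,0,-0.025,0,0,0],[1,0,0,-0.075,0,0,0],[1,0,0,-0.1375,0,0,0],[1,0,0,-0.1875,0,0,0],[1,0,0,-0.1875,0,0,0]]';  python3 steer.py '[[1,0,-0.0375,0,0,0,0],[1,0,-0.0875,0,0,0,0],[1,-0.0375,-0.125,0,0,0,0],[1,-0.0875,-0.1625,0,0,0,0],[1,-0.15,-0.1875,0,0,0,0],[1,-0.1875,-0.225,0,0,0,0],[1,-0.1875,-0.225,0,0,0,0]]'; python3 -c "
from h import *
snap('top','t3',(140,120,330,180),2.4);snap('side','s5',(180,80,230,280),2.1)"
```

```text
clock: 34.6
tool_pos: [0.4459, -0.3618, 0.0852]
eef_rot: [0.663, 0.749, 0.0, 0.0]
contact_force: [-0.3, 1.0, -0.8]
opening: 0.899
finger_force: 0.0
clock: 35.1
tool_pos: [0.4493, -0.3625, 0.2408]
eef_rot: [0.663, 0.749, 0.001, 0.005]
contact_force: [0.6, -0.5, -0.0]
opening: 0.998
finger_force: 0.0
clock: 35.8
tool_pos: [0.2784, -0.5389, 0.2328]
eef_rot: [0.667, 0.745, -0.002, -0.001]
contact_force: [-0.4, -0.4, -0.9]
opening: 1.002
finger_force: 0.0
```

View pics/t3.png

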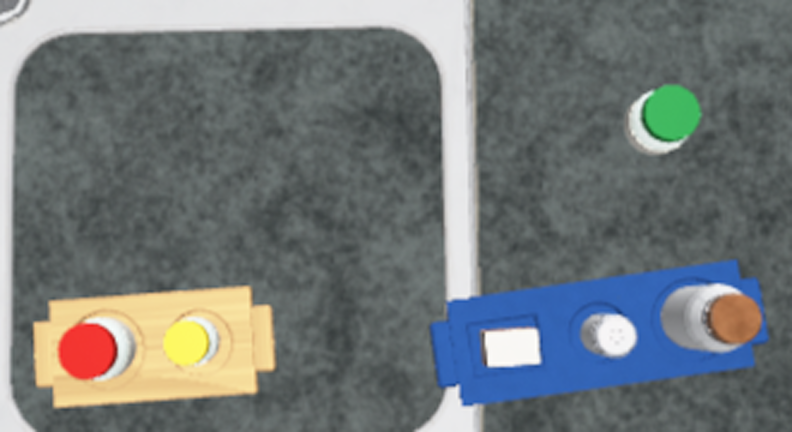

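View pics/s5.png

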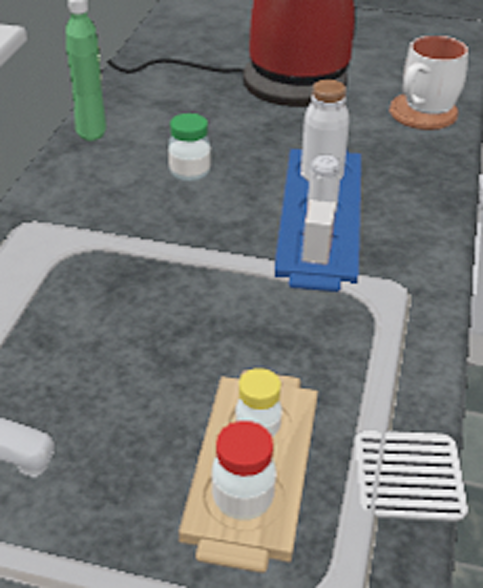

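All five stand upright in their wells and the green jar is unmoved (670,113). Last, a numeric check of the lid centres: red (88,351), yellow (187,342), carton (511,347), small (613,335), wood (734,318).

```bash
python3 - <<'E'
from h import *
for n,uv,z,t,th,w in(("red",(88,351),.083,(.4279,.1252),.0574,.043),("yel",(187,342),.068,(.4279,.1252),.0574,-.043),("carton",(511,347),.066,(.4337,-.2779),.1217,.085),("small",(613,335),.082,(.4337,-.2779),.1217,0),("tall",(734,318),.137,(.4337,-.2779),.1217,-.085)):
    p=world("top",(140+(uv[0]+.5)/2.4-.5,120+(uv[1]+.5)/2.4-.5),z)[:2]-t
    M=R.from_rotvec([0,0,-th]).as_matrix()[:2,:2];print(n,((M@p)-[0,w]).round(4))
E
python3 steer.py '[[1,-0.1875,0,0,0,0,0],[1,0,0,0,0,0,0],[1,0,0,0,0,0,0]]'
```

```text
red [ 0.0009 -0.0039]
yel [0.0021 0.001 ]
carton [0.001  0.0007]
small [0.0002 0.0019]
tall [0.0038 0.0029]
clock: 36.2
tool_pos: [0.286, -0.5239, 0.2321]
eef_rot: [0.659, 0.752, 0.003, -0.006]
contact_force: [-0.6, 1.6, -0.3]
opening: 1.0
finger_force: 0.0
```

All within 4 mm of their well centres, so hand in.

```bash
python3 -c "
from plant import r
print(r.finish_job())"
```

```text
the job is handed in; nothing more can be done
None
```

I handed the job in at about 36 s: by the last pictures all five items stand upright in their wells, within about 4 mm of the centres, and the green-lidded jar has not moved; no verdict was printed.

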